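# Draw a printing block out of the inking bed and stand it on end

### The job

The printing block lies flush in the channel of the inking bed, where its sides cannot be gripped: press lightly on its face and draw it along the bed toward you until it lies flat on the open apron, never bearing hard on it. Then lay it lengthways on the slanted rest, leaning at 45 degrees with one end down on the lip, let go of it there, take it again by its upper end and stand it on end in the pocket of the wooden stand. Leave the ink tin, the cast weight and the roll of white tape where they are.

Things in the scene. Friction and masses are not known exactly. Their poses are not given: they have to be found in the camera images.
- block_mid (a point): Centre of the loose printing block: wooden slab with a thin copper plate on its face, 130 (x, length) x 60 (y, width) x 22 mm (z, thickness), 0.15 to 0.31 kg. z points out of the copper face. It starts copper up in the bed's channel, its length along the channel; the face is then 28 mm above the bench.
- bed: Fixed aluminium inking bed, axes x (length), y; origin under its centre, on the bench. Plate 300 x 124 x 6 mm. Its +x half has a channel 68 mm wide about y = 0: side walls from x = 5 to 150 mm, an end wall at x = 136 mm, all rising to z = 27 mm. Its -x half, toward the robot, is bare and open: the apron, at z = 6 mm.
- bed_apron (a point): A point on the bare apron of the bed, 75 mm to -x of the bed's origin, at plate height (6 mm). The block slides on the polished plate with much less friction than fingertips have on the block: pressing on its face with 10 to 15 N, best ahead of its middle so that it trails straight, and pulling this way draws it along. Over 60 N would mark it.
- rest_foot (a point): Inner corner of the fixed slanted rest, mid-width, 22 mm above the bench, where the lip meets the sloping panel. Axes of the rest: the 44 mm wide panel rises from here toward +x at 45 degrees, 80 mm long up the slope, its face looking to -x and up; the lip stands square to it, 14 mm high. Base plate 125 (x) x 70 x 8 mm. A block on it reaches 50 mm past the panel's upper edge.
- stand: Fixed wooden stand; origin at the centre of its underside, on the bench. 74 (x) x 118 (y) x 55 mm high overall, with a pocket open at the top: 34 mm (x) x 78 mm (y), centred on the origin, its floor at z = 10 mm, its rim at z = 55 mm (walls 12 mm thick).
- tin: Bystander: round ink tin 70 mm across, 48 mm high; origin at the centre of its underside. Leave it.
- weight: Bystander: black cast paper weight, 60 mm across, 74 mm high; origin at the centre of its underside. Leave it.
- tape: Bystander: roll of white tape lying flat, 80 mm across, 24 mm high; origin at the centre of its underside. Leave it.
Mind the look-alikes: they are no part of the job. There is more than one size of the part that bears block_mid; the job needs the smaller.

How it is judged:
On the way, in this order (a step that is already met when the one before it is completed fails the run):
1. the block lies flat on the bed's plate, its centre at least 25 mm out of the channel (x of block_mid in the frame of bed between -0.15 and -0.02 m and height (world z) of block_mid below 0.021 m and angle between block_mid's own z axis and vertical below 0.1 rad), for 0.1 s.
2. the block leans lengthways on the slanted rest, one end down by the lip, let go (angle between block_mid's own x axis and vertical between 0.55 and 2.6 rad and (angle between block_mid's own x axis and vertical below 1 rad or angle between block_mid's own x axis and vertical above 2.14 rad) and distance between block_mid and rest_foot below 0.09 m and contact force between block and rest above 0.3 N and contact force between block and the arm below 0.1 N and contact force between block and the fingers below 0.1 N and linear speed of block below 0.02 m/s), for 0.2 s.
At the end, for the whole second after the job is handed in: The block stands on one end in the pocket of the stand, down on its floor (centre 68 to 82 mm above the bench, within 30 mm sideways of the stand's origin), within 0.3 rad of upright, released and at rest (angle between the x axis of block_mid and the z axis of stand, either way round below 0.3 rad and horizontal distance between block_mid and stand below 0.03 m and height (world z) of block_mid between 0.068 and 0.082 m and linear speed of block below 0.03 m/s); the robot touches nothing.
It fails at once if the block is pressed on the bed with more than 60 N (contact force between block and bed above 60 N).
It fails at once if the ink tin, the cast weight or the tape is moved by more than 30 mm (distance of any of tin, weight, tape from where it was at the start of the episode above 0.03 m).
It also fails if it takes over 69 s, if anything falls off the work surface, if the arm or the gripper's body presses on something with over 40 N, if the wrist force passes 120 N, or if a joint passes its speed limit or range.

### The arm

A 7-joint arm with a two-finger parallel gripper is mounted at the origin on the work surface; the furniture and walls round the work are solid. World frame = base frame: x ahead of the robot, y to its left, z up, the work surface at z = 0. Lengths are in m, angles in rad, forces in N, time in s.
With the tool pointing down it reaches from about 0.4 to 0.85 m from the base axis. Payload 10.4 kg.
Tool frame: the origin (TCP) lies between the finger pads; the fingertips stand 22 mm ahead of it and the grasp point (between the pads) lies 3 mm ahead of it; z points along the fingers, y is the line along which they close (so a half turn about z gives the same grasp; the last joint's range is limited). The gripper opens to 87 mm and grips with 3 to 60 N. Pads are 19 mm wide; open, the fingers measure 117 mm over their backs; the gripper's body (75 mm by 190 mm) begins 51 mm behind the grasp point.
Start: joints at [-1.356, 0.332, -0.065, 1.46, 0.022, 1.35, -0.088], TCP at [0.147, 0.607, 0.245] pointing down, gripper open.
Joint ranges: [-2.6, 2.6], [-0.5, 2.12], [-1.47, 1.34], [0.16, 2.42], [-1.27, 4.41], [0.06, 2.06], [-2.6, 2.6]. Speed limits (rad/s): [2.22, 2.22, 2.79, 2.79, 3.14, 3.14, 3.14].

### API

Orientations are given as a rotation vector (axis times angle).
In Python, from station import ctrl, vision, job gives the robot as it stands. The module is installed in compiled form; this text tells all that it offers.
- The arm moves only by the tool servo_tool, never from a script. Its argument "moves" is a list of rows, each an object with "travel": the shift along the tool's x, y, z in mm, a list of three; "dr": the turn, a rotation vector about the tool's x, y, z in degrees, a list of three. In form: [{"travel": [dx, dy, dz], "dr": [rx, ry, rz]}, ...]. A call has 1 to 12 rows; each row is the pose to reach, as a shift and turn from the pose commanded when the call began, along the tool's axes at that moment; what a row does not reach only later rows make up. A row lasts 1/12 s, in which the tool goes at most 41.7 mm and 7.16 degrees, less where a joint would pass 70% of its speed; a pose out of reach is approached as far as the arm can. A call with a gripper value outside its range is refused whole. "hand" is the finger opening in mm, from 0 to 87, set as the call begins (left out, the last holds). The fingers move at their own pace and stop on an object; "newtons" is the grip in N (left out, the last holds). Time passes only in rows, so rows that repeat a pose let the fingers close. It gives the time, the measured TCP pose, the force, the opening and the grip force at its end, in the units of the state.
- ctrl.get_obs(): the state, without advancing time (a new reading comes with each control period).
- vision.grab_frame(name): name is "side" or "top" or "wrist"; returns a dict with "img" (420x560x3 uint8, red, green, blue), "fx", "fy", "cx", "cy" (pixels), "eye" and "attitude" of the camera in the world. Camera axes: x right, y down, z forward; pixel columns grow to the right and rows downward; lengths in m; the calibration is good to about 2 mm. A picture is of the moment at which its call begins. There is no depth.
- job.job_done(): hands the job in; it is judged then, once.
The state is a dict: "time": time; "joint_pos": joint angles; "dq": joint speeds; "effort": joint torques, N m; "tcp_pos": TCP position; "tcp_rot": TCP orientation; "ft_force": force on the tool from outside, world axes, zero at the start; "moment": the same for the moment, N m; "finger_gap": finger opening in m; "grip_force": force on a finger pad.
Only numpy, scipy, OpenCV 4.12 (cv2) and the standard library are available. Lean on these libraries where they do the work, as an engineer would, in place of code of your own. Each camera call takes 0.05 s, during which the arm holds its last target. There are 200 camera calls.

## Working session

There is one attempt and no reset: what is moved stays moved. The work goes in short steps, Python scripts to look and compute and a tool call to move; the robot and the scene stay as the last step left them, time stands still between calls to the robot, and variables do not carry over. Pictures are saved under pics/ and viewed, at most 10 in all, crops included, and the job is handed in when it is done.

Besides the shell and the picture viewer there is one more tool, called after "Emit:" as name([rows], argument=value, ...), one row to a line, values as JSON. servo_tool: Moves the arm, as the interface text tells. Its arguments: {"type":"object","properties":{"moves":{"type":"array"},"hand":{"type":"number"},"newtons":{"type":"number"}},"required":["moves"]}

```bash
mkdir -p pics; cat > h.py <<'E'
import numpy as np, cv2
from scipy.spatial.transform import Rotation as R
from station import ctrl, vision, job
def grab(n,f=None):
    d=vision.grab_frame(n)
    if f: cv2.imwrite('pics/'+f,d['img'][:,:,::-1])
    return d
def rot(d):
    a=np.array(d['attitude'],float)
    return a if a.shape==(3,3) else R.from_rotvec(a).as_matrix() if a.size==3 else R.from_quat(a).as_matrix()
def ray(d,u,v): return rot(d)@np.array([(u-d['cx'])/d['fx'],(v-d['cy'])/d['fy'],1.])
def onz(d,u,v,z):
    r=ray(d,u,v); e=np.array(d['eye']); return e+r*(z-e[2])/r[2]
def proj(d,p):
    c=rot(d).T@(np.array(p)-np.array(d['eye'])); return np.array([d['fx']*c[0]/c[2]+d['cx'],d['fy']*c[1]/c[2]+d['cy']])
E
python3 - <<'E'
from h import *
t=grab('top','t0.png'); s=grab('side','s0.png')
for d in(t,s): print({k:np.round(v,3) for k,v in d.items() if k!='img'})
print(ctrl.get_obs())
cv2.imwrite('pics/ts.png',np.hstack([t['img'],s['img']])[:,:,::-1])
E
```

```text
{'fx': np.float64(494.168), 'fy': np.float64(494.168), 'cx': np.float64(268.728), 'cy': np.float64(219.505), 'eye': array([0.371, 0.047, 1.18 ]), 'attitude': array([-2.189,  2.135, -0.156])}
{'fx': np.float64(382.951), 'fy': np.float64(382.951), 'cx': np.float64(284.475), 'cy': np.float64(211.876), 'eye': array([ 0.196, -0.768,  0.801]), 'attitude': array([-2.233,  0.425, -0.218])}
{'time': 0.1, 'joint_pos': array([-1.35559421,  0.3327737 , -0.06468961,  1.46091232,  0.02160116,
        1.34990634, -0.08847751]), 'dq': array([-0.00117071, -0.00055598, -0.00218354, -0.00266304, -0.00116608,
       -0.00069709, -0.00048391]), 'effort': array([ 1.15503783e-03, -6.24539208e+01,  2.45689804e-02, -3.90723681e+01,
       -6.14416064e-02,  3.64843919e-02,  1.12806842e-04]), 'tcp_pos': array([0.14715849, 0.60707363, 0.24382904]), 'tcp_rot': array([-3.72596679e-01, -3.11932962e+00,  2.04403809e-03]), 'ft_force': array([-0.55234721, -0.87652522,  0.04352975]), 'moment': array([0.00314445, 0.01029294, 0.00752385]), 'grip_force': 0.0, 'finger_gap': 0.0873253182960314}
```

View pics/t0.png

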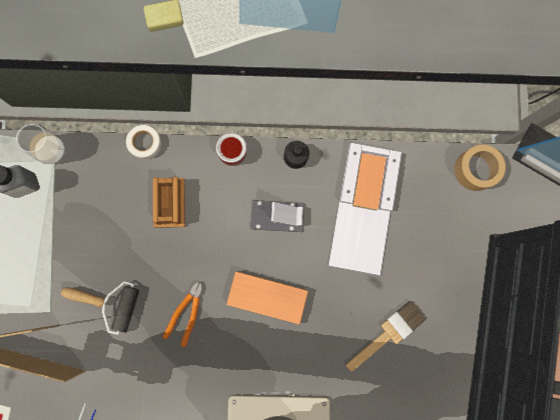

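View pics/s0.png

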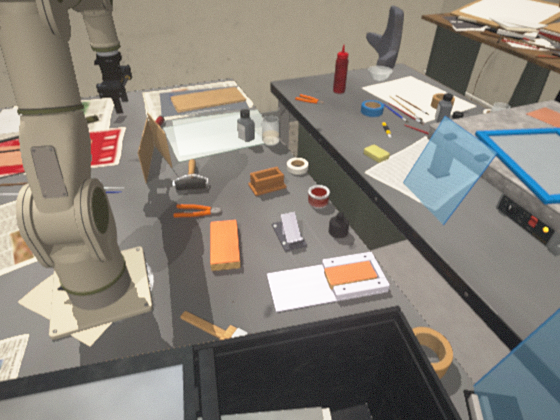

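Top view: candidates for the block are the copper slab in the bed's channel (370,180) and a larger orange slab lying loose (268,297). I choose the first. The rest is at (278,215), stand (168,202), tape (143,140), tin (231,149) and weight (296,154). The brown ring (482,166) is a look-alike for the tape.

```bash
python3 - <<'E'
from h import *
t=grab('top'); im=t['img']; hsv=cv2.cvtColor(im,cv2.COLOR_RGB2HSV)
def rect(mask,box,z,name):
    m=np.zeros(mask.shape,np.uint8); x0,y0,x1,y1=box; m[y0:y1,x0:x1]=mask[y0:y1,x0:x1]
    c=max(cv2.findContours(m,cv2.RETR_EXTERNAL,cv2.CHAIN_APPROX_NONE)[0],key=cv2.contourArea)
    P=np.array([onz(t,u,v,z)[:2] for u,v in c[:,0]],np.float32)
    r=cv2.minAreaRect(P*1000); print(name,'px',cv2.minAreaRect(c)[0],'mm',np.round(r[0],1),np.round(r[1],1),round(r[2],1))
    print('  ext',np.round(cv2.boxPoints(r)).tolist())
o=cv2.inRange(hsv,(5,110,80),(20,255,255))
rect(o,(340,140,410,220),.028,'block'); rect(o,(215,255,320,335),.028,'decoy')
w=cv2.inRange(hsv,(0,0,190),(180,60,255))
rect(w,(320,200,400,280),.006,'apron')
rect(w,(330,135,410,215),.027,'chan')
rect(cv2.inRange(hsv,(3,90,40),(22,255,255)),(145,170,195,235),.055,'stand')
rect(cv2.inRange(hsv,(0,0,125),(180,50,255)),(250,195,310,235),.05,'panel')
cv2.imwrite('pics/crop.png',np.vstack([cv2.resize(im[135:285,240:410],None,fx=3,fy=3,interpolation=2),])[:,:,::-1])
cv2.imwrite('pics/crop.png',np.hstack([cv2.resize(im[135:285,320:410],None,fx=4,fy=4,interpolation=2),cv2.resize(im[165:240,140:190],None,fx=4,fy=8,interpolation=2)[:600],cv2.resize(im[190:240,245:310],(230,600))])[:,:,::-1])
cv2.imwrite('pics/crop.png',np.hstack([cv2.resize(im[135:285,320:410],(300,500),interpolation=2),np.vstack([cv2.resize(im[165:240,130:200],(350,250)),cv2.resize(im[190:240,245:315],(350,250))])])[:,:,::-1])
E
```

```text
block px (369.3243103027344, 181.05404663085938) mm [ 619.6 -205.6] [ 59.2 129.4] 81.0
  ext [[551.0, -225.0], [679.0, -245.0], [688.0, -186.0], [560.0, -166.0]]
decoy px (267.25311279296875, 297.30084228515625) mm [340.   30.8] [174.4  80. ] 76.6
  ext [[281.0, -45.0], [359.0, -63.0], [399.0, 106.0], [321.0, 125.0]]
apron px (359.0675964355469, 238.0946044921875) mm [ 485.  -185.8] [123.6 155.4] 80.7
  ext [[398.0, -234.0], [552.0, -259.0], [572.0, -137.0], [418.0, -112.0]]
chan px (370.8350524902344, 176.12887573242188) mm [ 632.4 -209.6] [123.6 144.1] 80.7
  ext [[551.0, -259.0], [693.0, -282.0], [713.0, -160.0], [571.0, -137.0]]
stand px (168.49998474121094, 201.99998474121094) mm [552.4 263.4] [116.8  71.5] 2.6
  ext [[492.0, 296.0], [496.0, 225.0], [612.0, 230.0], [609.0, 302.0]]
panel px (286.553466796875, 213.59140014648438) mm [532.6  -9. ] [73.6 51.1] 88.1
  ext [[506.0, -45.0], [557.0, -47.0], [559.0, 27.0], [508.0, 29.0]]
```

View pics/crop.png

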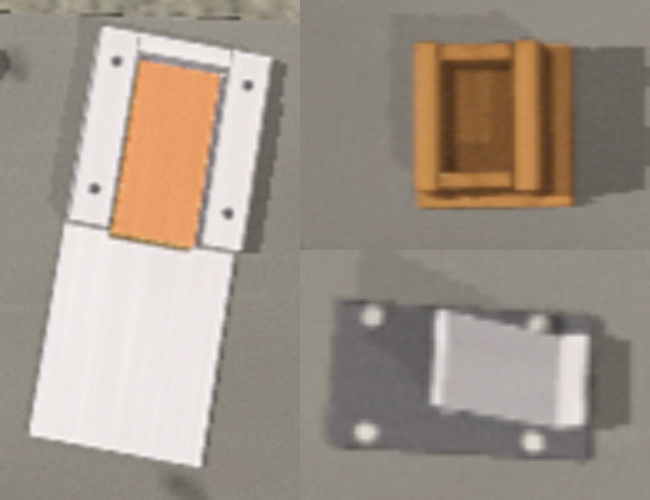

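```bash
cat >> h.py <<'E'
def go(pos,Rt,o=None):
    o=o or ctrl.get_obs(); R0=R.from_rotvec(o['tcp_rot']).as_matrix()
    print('travel',np.round(R0.T@(np.array(pos)-o['tcp_pos'])*1000,1),'dr',np.round(np.degrees(R.from_matrix(R0.T@Rt).as_rotvec()),1))
def frame(x,z):
    z=np.array(z,float)/np.linalg.norm(z); x=np.array(x,float); x-=z*(x@z); x/=np.linalg.norm(x); return np.column_stack([x,np.cross(z,x),z])
ba=np.radians(-9.2); bx=np.array([np.cos(ba),np.sin(ba),0]); Rb=frame(-bx,[0,0,-1])
B0=np.array([.6196,-.2056,0])-.070*bx
E
python3 - <<'E'
from h import *
print(B0)
go([.52,.2,.2],Rb); go(B0+.035*bx+[0,0,.09],Rb)
s=cv2.imread('pics/s0.png')[195:270,250:330]; t=cv2.imread('pics/t0.png')[190:240,245:310]
cv2.imwrite('pics/c2.png',np.vstack([cv2.resize(s,(320,300),interpolation=2),cv2.resize(t,(320,246),interpolation=2)]))
E
```

```text
[ 0.55050046 -0.19440832  0.        ]
travel [-458.2 -307.8   44.3] dr [-0.1  0.  -4.4]
travel [-615.7 -681.1  154.7] dr [-0.1  0.  -4.4]
```

View pics/c2.png

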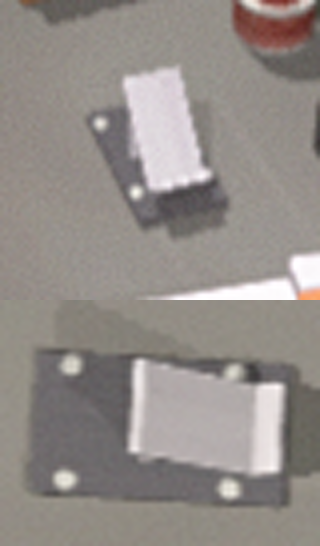

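The rest's panel rises toward the image left (world +y). Its white lip is at the right end, and the foot corner is near top-view pixel (296.6,215.8).

```bash
python3 - <<'E'
from h import *
t=grab('top')
f=lambda cx,cy:(245+cx/4.92,190+(cy-300)/4.92)
C=[onz(t,*f(*c),.008)[:2]*1000 for c in[(36,349),(290,368),(287,505),(28,492)]]
print(np.round(C)); 
print('base x dir',np.degrees(np.arctan2(*((C[0]+C[3]-C[1]-C[2])[::-1]))), 'len',np.linalg.norm(C[0]-C[1]),np.linalg.norm(C[1]-C[2]),'ctr',np.mean(C,0))
print('foot',onz(t,*f(254,427),.022)*1000,'top',onz(t,*f(142,408),.0786)*1000)
for n,u,v,z in[('tape',143,140,.024),('tin',231,149,.048),('wt',296,154,.074)]: print(n,onz(t,u,v,z)*1000)
E
```

```text
[[569.  72.]
 [563. -53.]
 [496. -52.]
 [499.  74.]]
base x dir 87.89454546911358 len 124.4600387002128 67.33612780568735 ctr [531.9955299   10.18737484]
foot [531.86284685 -34.44443293  22.        ] top [531.45621543  21.02513996  78.6       ]
tape [705.42713487 337.52360524  24.        ]
tin [682.69439317 124.40570473  48.        ]
wt [668.01351069 -26.93650392  74.        ]
```

Emit:
servo_tool([
  {"travel": [-458,-308,44],"dr": [0,0,-4.4]},
  {"travel": [-458,-308,44],"dr": [0,0,-4.4]},
  {"travel": [-458,-308,44],"dr": [0,0,-4.4]},
  {"travel": [-458,-308,44],"dr": [0,0,-4.4]},
  {"travel": [-458,-308,44],"dr": [0,0,-4.4]},
  {"travel": [-458,-308,44],"dr": [0,0,-4.4]},
  {"travel": [-458,-308,44],"dr": [0,0,-4.4]},
  {"travel": [-458,-308,44],"dr": [0,0,-4.4]},
  {"travel": [-458,-308,44],"dr": [0,0,-4.4]},
  {"travel": [-458,-308,44],"dr": [0,0,-4.4]},
  {"travel": [-458,-308,44],"dr": [0,0,-4.4]},
  {"travel": [-458,-308,44],"dr": [0,0,-4.4]},
], hand=0, newtons=20)

```text
time: 1.2
tcp_pos: [0.4846, 0.2379, 0.2048]
tcp_rot: [0.252, 3.131, 0.001]
ft_force: [0.5, 0.8, -0.7]
finger_gap: 0.0151
grip_force: 0.0
```

Emit:
servo_tool([
  {"travel": [-169,-416,60],"dr": [0,0,0]},
  {"travel": [-169,-416,60],"dr": [0,0,0]},
  {"travel": [-169,-416,60],"dr": [0,0,0]},
  {"travel": [-169,-416,60],"dr": [0,0,0]},
  {"travel": [-169,-416,60],"dr": [0,0,0]},
  {"travel": [-169,-416,60],"dr": [0,0,0]},
  {"travel": [-169,-416,60],"dr": [0,0,0]},
  {"travel": [-169,-416,60],"dr": [0,0,0]},
  {"travel": [-169,-416,60],"dr": [0,0,0]},
  {"travel": [-169,-416,60],"dr": [0,0,0]},
  {"travel": [-169,-416,60],"dr": [0,0,0]},
  {"travel": [-169,-416,60],"dr": [0,0,0]},
])

```text
time: 2.2
tcp_pos: [0.5823, -0.2067, 0.1438]
tcp_rot: [-0.266, -3.129, 0.007]
ft_force: [-0.8, -1.0, 0.2]
finger_gap: 0.0007
grip_force: 0.0
```

```bash
python3 - <<'E'
from h import *
w=grab('wrist','w1.png'); print(ctrl.get_obs()['tcp_pos'],ctrl.get_obs()['ft_force'],ctrl.get_obs()['joint_pos']); go(B0+.035*bx+[0,0,.054],Rb)
m=cv2.inRange(cv2.cvtColor(w['img'],cv2.COLOR_RGB2HSV),(5,110,80),(20,255,255))
c=max(cv2.findContours(m,cv2.RETR_EXTERNAL,cv2.CHAIN_APPROX_NONE)[0],key=cv2.contourArea)
P=np.array([onz(w,u,v,.028)[:2] for u,v in c[:,0]],np.float32)*1000; r=cv2.minAreaRect(P); print(r, cv2.minAreaRect(c))
E
```

```text
[ 0.58264561 -0.20293756  0.1439223 ] [0.15038385 0.98418155 0.44264367] [-0.15808302  0.42038606  0.5345073   1.63130866 -0.22644927  1.15358007
  1.83400473]
travel [-2.   3.5 89.9] dr [-0.1 -0.1 -0.4]
((593.1957397460938, -201.03736877441406), (58.36398696899414, 79.3179931640625), 81.12641143798828) ((290.0, 221.0), (92.0, 72.0), 90.0)
```

Emit:
servo_tool([
  {"travel": [-2,3,30],"dr": [0,0,0]},
  {"travel": [-2,3,60],"dr": [0,0,0]},
  {"travel": [-2,3,80],"dr": [0,0,0]},
  {"travel": [-2,3,89],"dr": [0,0,0]},
  {"travel": [-2,3,90],"dr": [0,0,0]},
  {"travel": [-2,3,91],"dr": [0,0,0]},
  {"travel": [-2,3,92],"dr": [0,0,0]},
])

```text
time: 2.83
tcp_pos: [0.5872, -0.1954, 0.0543]
tcp_rot: [0.252, 3.129, -0.0]
ft_force: [0.2, -0.9, 0.8]
finger_gap: 0.0003
grip_force: 0.0
```

Emit:
servo_tool([
  {"travel": [0,0,0.5],"dr": [0,0,0]},
  {"travel": [0,0,1],"dr": [0,0,0]},
  {"travel": [0,0,1.5],"dr": [0,0,0]},
  {"travel": [0,0,1.5],"dr": [0,0,0]},
])

```text
time: 3.17
tcp_pos: [0.5864, -0.1954, 0.0516]
tcp_rot: [0.253, 3.131, 0.0]
ft_force: [0.4, -0.8, -0.5]
finger_gap: 0.0004
grip_force: 0.0
```

Emit:
servo_tool([
  {"travel": [0,-4.5,0.5],"dr": [0,0,0]},
  {"travel": [0,-4.5,1],"dr": [0,0,0]},
  {"travel": [0,-4.5,1.5],"dr": [0,0,0]},
  {"travel": [0,-4.5,1.5],"dr": [0,0,0]},
  {"travel": [0,-4.5,1.5],"dr": [0,0,0]},
])

```text
time: 3.58
tcp_pos: [0.5859, -0.2007, 0.0506]
tcp_rot: [0.254, 3.13, -0.001]
ft_force: [-1.4, -0.8, 4.5]
finger_gap: 0.0004
grip_force: 2.8
```

Emit:
servo_tool([
  {"travel": [0,0,0.5],"dr": [0,0,0]},
  {"travel": [0,0,1],"dr": [0,0,0]},
  {"travel": [0,0,1],"dr": [0,0,0]},
])

```text
time: 3.83
tcp_pos: [0.5865, -0.2008, 0.0505]
tcp_rot: [0.253, 3.129, -0.001]
ft_force: [-2.1, -0.4, 13.1]
finger_gap: 0.0004
grip_force: 6.3
```

Emit:
servo_tool([
  {"travel": [2,0,0],"dr": [0,0,0]},
  {"travel": [5,0,0],"dr": [0,0,0]},
  {"travel": [9,0,0],"dr": [0,0,0]},
  {"travel": [13,0,0],"dr": [0,0,0]},
  {"travel": [17,0,0],"dr": [0,0,0]},
  {"travel": [21,0,0],"dr": [0,0,0]},
  {"travel": [25,0,0],"dr": [0,0,0]},
  {"travel": [29,0,0],"dr": [0,0,0]},
])

```text
time: 4.5
tcp_pos: [0.5586, -0.1959, 0.0505]
tcp_rot: [0.253, 3.127, -0.001]
ft_force: [1.9, -1.1, 8.7]
finger_gap: 0.0004
grip_force: 4.7
```

```bash
cat >> h.py <<'E'
def block(t,z=.028,pr=True):
    hsv=cv2.cvtColor(t['img'],cv2.COLOR_RGB2HSV); m=cv2.inRange(hsv,(5,110,80),(20,255,255)); m[:,:330]=0; m[:,410:]=0; m[:130]=0;m[285:]=0
    c=np.vstack([k for k in cv2.findContours(m,cv2.RETR_EXTERNAL,cv2.CHAIN_APPROX_NONE)[0] if cv2.contourArea(k)>30])
    P=np.array([onz(t,u,v,z)[:2] for u,v in c[:,0]],np.float32)*1000; r=cv2.minAreaRect(P)
    e=(P/1000-B0[:2])@bx[:2]; print('rect',np.round(r[0],1),np.round(r[1],1),round(r[2],1),'bedx ext',e.min(),e.max()); return r
E
python3 - <<'E'
from h import *
block(grab('top')); print(ctrl.get_obs()['ft_force'])
E
```

```text
rect [ 594.2 -194.5] [ 45.6 128.6] 80.7 bedx ext -0.021157572389993894 0.10743545613829153
[-1.10996752 -0.07866275  9.87862919]
```

Emit:
servo_tool([
  {"travel": [3,0,0.2],"dr": [0,0,0]},
  {"travel": [7,0,0.3],"dr": [0,0,0]},
  {"travel": [12,0,0.3],"dr": [0,0,0]},
  {"travel": [17,0,0.3],"dr": [0,0,0]},
  {"travel": [22,0,0.3],"dr": [0,0,0]},
  {"travel": [27,0,0.3],"dr": [0,0,0]},
  {"travel": [32,0,0.3],"dr": [0,0,0]},
  {"travel": [37,0,0.3],"dr": [0,0,0]},
  {"travel": [42,0,0.3],"dr": [0,0,0]},
  {"travel": [47,0,0.3],"dr": [0,0,0]},
  {"travel": [52,0,0.3],"dr": [0,0,0]},
])

```text
time: 5.47
tcp_pos: [0.5077, -0.1877, 0.0504]
tcp_rot: [0.253, 3.126, -0.001]
ft_force: [1.6, -0.6, 11.8]
finger_gap: 0.0004
grip_force: 6.0
```

Emit:
servo_tool([
  {"travel": [3,0,0.1],"dr": [0,0,0]},
  {"travel": [7,0,0.1],"dr": [0,0,0]},
  {"travel": [12,0,0.1],"dr": [0,0,0]},
  {"travel": [17,0,0.1],"dr": [0,0,0]},
  {"travel": [22,0,0.1],"dr": [0,0,0]},
  {"travel": [27,0,0.1],"dr": [0,0,0]},
  {"travel": [32,0,0.1],"dr": [0,0,0]},
  {"travel": [37,0,0.1],"dr": [0,0,0]},
  {"travel": [42,0,0.1],"dr": [0,0,0]},
  {"travel": [46,0,0.1],"dr": [0,0,0]},
  {"travel": [48,0,0.1],"dr": [0,0,0]},
  {"travel": [48,0,0.1],"dr": [0,0,0]},
])

```text
time: 6.47
tcp_pos: [0.4602, -0.18, 0.0504]
tcp_rot: [0.253, 3.126, -0.0]
ft_force: [-0.3, 0.2, 16.2]
finger_gap: 0.0003
grip_force: 8.2
```

```bash
python3 - <<'E'
from h import *
block(grab('top')); print(ctrl.get_obs()['ft_force'])
E
```

```text
rect [ 506.5 -185.9] [ 56.7 105.9] 80.8 bedx ext -0.09777533053780144 0.00815339059265213
[-1.00106323  0.09632074 17.20083568]
```

Emit:
servo_tool([
  {"travel": [0,0,-2],"dr": [0,0,0]},
  {"travel": [0,0,-10],"dr": [0,0,0]},
  {"travel": [0,0,-40],"dr": [0,0,0]},
  {"travel": [0,0,-80],"dr": [0,0,0]},
  {"travel": [120,0,-80],"dr": [0,0,0]},
  {"travel": [120,0,-80],"dr": [0,0,0]},
  {"travel": [120,0,-80],"dr": [0,0,0]},
], hand=86)

```text
time: 7.1
tcp_pos: [0.3379, -0.16, 0.1285]
tcp_rot: [0.253, 3.131, -0.001]
ft_force: [-0.4, 0.0, 0.5]
finger_gap: 0.0388
grip_force: 0.0
```

```bash
python3 - <<'E'
from h import *
r=block(grab('top')); o=ctrl.get_obs(); print(o['tcp_pos'],o['ft_force'],o['joint_pos'])
go([r[0][0]/1000,r[0][1]/1000,.12],Rb)
E
```

```text
rect [ 495.8 -185. ] [ 58.5 128. ] 81.0 bedx ext -0.1195317968396895 0.008595313059909845
[ 0.33132794 -0.15881251  0.1274362 ] [-6.407512   -1.4171993  -3.70684865] [-0.25778792 -0.19566459  0.54372305  2.2501308   0.11218031  1.06615468
  1.62984487]
travel [-166.6    0.9    6.8] dr [ 0.2 -0.2 -0.2]
```

Emit:
servo_tool([
  {"travel": [-40,1,3],"dr": [0,0,0]},
  {"travel": [-80,1,7],"dr": [0,0,0]},
  {"travel": [-120,1,7],"dr": [0,0,0]},
  {"travel": [-150,1,7],"dr": [0,0,0]},
  {"travel": [-163,1,7],"dr": [0,0,0]},
  {"travel": [-163,1,7],"dr": [0,0,0]},
  {"travel": [-163,1,7],"dr": [0,0,0]},
  {"travel": [-163,1,7],"dr": [0,0,0]},
])

```text
time: 7.82
tcp_pos: [0.4996, -0.1852, 0.1213]
tcp_rot: [-0.254, -3.13, -0.0]
ft_force: [-0.2, 0.4, -0.4]
finger_gap: 0.0854
grip_force: 0.0
```

```bash
python3 - <<'E'
from h import *
o=ctrl.get_obs(); print(o['tcp_pos'],o['ft_force'],o['finger_gap'])
go([.4958,-.185,.032],Rb)
E
```

```text
[ 0.49956562 -0.18521843  0.12129577] [-0.17190587  0.43677197 -0.38106864] 0.0853786556725298
travel [ 3.7 -0.4 89.3] dr [ 0.  -0.1 -0.1]
```

Emit:
servo_tool([
  {"travel": [4,0,30],"dr": [0,0,0]},
  {"travel": [4,0,60],"dr": [0,0,0]},
  {"travel": [4,0,80],"dr": [0,0,0]},
  {"travel": [4,0,88],"dr": [0,0,0]},
  {"travel": [4,0,89],"dr": [0,0,0]},
  {"travel": [4,0,89],"dr": [0,0,0]},
  {"travel": [4,0,89],"dr": [0,0,0]},
])

```text
time: 8.4
tcp_pos: [0.4975, -0.1847, 0.0339]
tcp_rot: [0.253, 3.129, 0.0]
ft_force: [0.2, -0.5, -0.4]
finger_gap: 0.0863
grip_force: 0.0
```

Emit:
servo_tool([
  {"travel": [0,0,0],"dr": [0,0,0]},
  {"travel": [0,0,0],"dr": [0,0,0]},
  {"travel": [0,0,0],"dr": [0,0,0]},
  {"travel": [0,0,0],"dr": [0,0,0]},
  {"travel": [0,0,0],"dr": [0,0,0]},
  {"travel": [0,0,0],"dr": [0,0,0]},
  {"travel": [0,0,0],"dr": [0,0,0]},
  {"travel": [0,0,0],"dr": [0,0,0]},
], hand=50, newtons=30)

```text
time: 9.07
tcp_pos: [0.497, -0.1844, 0.0325]
tcp_rot: [0.253, 3.131, 0.0]
ft_force: [-1.2, 0.4, 3.9]
finger_gap: 0.0595
grip_force: 30.0
```

Emit:
servo_tool([
  {"travel": [0,0,-10],"dr": [0,0,0]},
  {"travel": [0,0,-40],"dr": [0,0,0]},
  {"travel": [0,0,-80],"dr": [0,0,0]},
  {"travel": [0,0,-120],"dr": [0,0,0]},
  {"travel": [0,0,-160],"dr": [0,0,0]},
  {"travel": [0,0,-190],"dr": [0,0,0]},
  {"travel": [0,0,-190],"dr": [0,0,0]},
  {"travel": [0,0,-190],"dr": [0,0,0]},
])

```text
time: 9.73
tcp_pos: [0.4974, -0.1847, 0.2241]
tcp_rot: [0.253, 3.128, 0.001]
ft_force: [0.1, 0.2, -3.0]
finger_gap: 0.0598
grip_force: 30.0
```

```bash
cat >> h.py <<'E'
F=np.array([.532,-.0345,.022]); ra=np.radians(89); rx=np.array([np.cos(ra),np.sin(ra),0]); Z=np.array([0,0,1.])
u=(rx+Z)/2**.5; n=(Z-rx)/2**.5; Rr=frame(u,-n)
def tcp_for(c,Rt,off): return np.array(c)-Rt@np.array(off)
OFF=[.0012,0,.0155]
E
python3 - <<'E'
from h import *
o=ctrl.get_obs(); print(o['tcp_pos'],o['ft_force'],o['finger_gap'],o['joint_pos'])
go([.53,-.16,.25],frame(rx,-Z)); p=tcp_for(F+.085*u+.081*n,Rr,OFF); print(p); go(p,Rr)
E
```

```text
[ 0.49740091 -0.18465404  0.22412117] [ 0.091884    0.22989395 -3.03612366] 0.059837490177527194 [-0.29913108  0.13862552  0.62670277  1.77129484 -0.08652003  1.25577574
  1.75931297]
travel [-28.3  29.6 -25.8] dr [ 0.2  0.1 81.8]
[ 0.53184327 -0.04347889  0.14949135]
travel [-11.1 144.8  74.8] dr [-31.8  37.1  77.3]
```

Emit:
servo_tool([
  {"travel": [-28,30,-26],"dr": [0,0,82]},
  {"travel": [-28,30,-26],"dr": [0,0,82]},
  {"travel": [-28,30,-26],"dr": [0,0,82]},
  {"travel": [-28,30,-26],"dr": [0,0,82]},
  {"travel": [-28,30,-26],"dr": [0,0,82]},
  {"travel": [-28,30,-26],"dr": [0,0,82]},
  {"travel": [-28,30,-26],"dr": [0,0,82]},
  {"travel": [-28,30,-26],"dr": [0,0,82]},
  {"travel": [-28,30,-26],"dr": [0,0,82]},
  {"travel": [-28,30,-26],"dr": [0,0,82]},
  {"travel": [-28,30,-26],"dr": [0,0,82]},
  {"travel": [-28,30,-26],"dr": [0,0,82]},
])

```text
time: 10.73
tcp_pos: [0.5283, -0.1591, 0.2466]
tcp_rot: [-2.252, -2.188, 0.004]
ft_force: [-0.2, 1.2, -2.1]
finger_gap: 0.0598
grip_force: 30.0
```

```bash
python3 - <<'E'
from h import *
o=ctrl.get_obs(); print(o['tcp_pos'],o['ft_force'],o['finger_gap'],o['joint_pos'])
go([.53,-.10,.22],Rr); p=tcp_for(F+.085*u+.081*n,Rr,OFF); print(p); go(p,Rr)
E
```

```text
[ 0.52834268 -0.15910854  0.24662377] [-0.21707695  1.19298308 -2.1072966 ] 0.059823647390383594 [-0.4556718   0.1979194   0.76429094  1.686889   -0.14011934  1.31635286
  0.30575011]
travel [59.1  0.  26.6] dr [ 0.1 45.  -0.7]
[ 0.53184327 -0.04347889  0.14949135]
travel [115.7   0.5  97.1] dr [ 0.1 45.  -0.7]
```

Emit:
servo_tool([
  {"travel": [59,0,26],"dr": [0,45,-0.7]},
  {"travel": [59,0,26],"dr": [0,45,-0.7]},
  {"travel": [59,0,26],"dr": [0,45,-0.7]},
  {"travel": [59,0,26],"dr": [0,45,-0.7]},
  {"travel": [59,0,26],"dr": [0,45,-0.7]},
  {"travel": [59,0,26],"dr": [0,45,-0.7]},
  {"travel": [59,0,26],"dr": [0,45,-0.7]},
  {"travel": [59,0,26],"dr": [0,45,-0.7]},
  {"travel": [59,0,26],"dr": [0,45,-0.7]},
  {"travel": [59,0,26],"dr": [0,45,-0.7]},
])

```text
time: 11.57
tcp_pos: [0.5308, -0.0992, 0.2226]
tcp_rot: [-1.77, -1.758, -0.735]
ft_force: [0.6, 0.2, -1.6]
finger_gap: 0.0596
grip_force: 30.0
```

```bash
python3 - <<'E'
from h import *
o=ctrl.get_obs(); print(o['tcp_pos'],o['tcp_rot'],o['ft_force'],o['finger_gap'],o['joint_pos'])
for a,b in((.085,.061),(.071,.017),(.067,.012)):
  p=tcp_for(F+a*u+b*n,Rr,OFF); go(p,Rr)
s=grab('side','s2.png'); t=grab('top','t2.png')
cv2.imwrite('pics/c3.png',np.hstack([cv2.resize(s['img'][130:280,200:350],(400,400)),cv2.resize(t['img'][150:300,220:370],(400,400))])[:,:,::-1])
E
```

```text
[ 0.53081581 -0.09923105  0.22256839] [-1.76973666 -1.75839932 -0.73540346] [ 0.571336    0.18823256 -1.56080588] 0.05964527246162631 [-0.01513266  0.47962439  0.65855295  1.63471064 -0.88536784  1.68990084
  0.81238703]
travel [-12.    0.3 111.1] dr [-0.2  0.1  0.6]
travel [-25.9   0.3 155.2] dr [-0.2  0.1  0.6]
travel [-29.8   0.2 160.2] dr [-0.2  0.1  0.6]
```

View pics/c3.png

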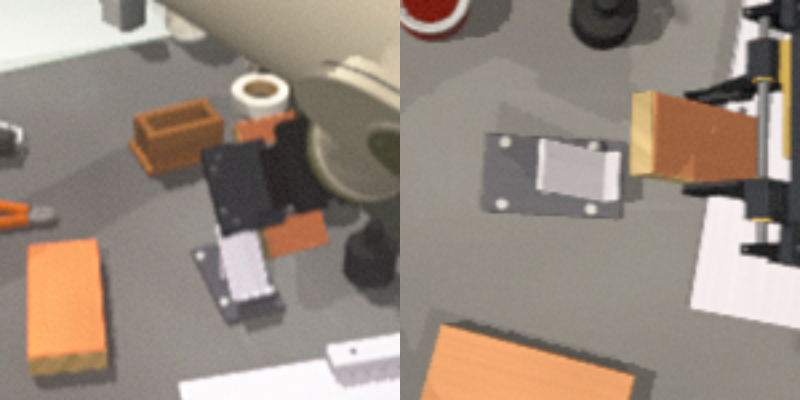

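The block is held tilted with its face along the panel, upper-right of the rest in the top view. I'm advancing along the tool axis to the rest.

Emit:
servo_tool([
  {"travel": [-5,0,40],"dr": [0,0,0.6]},
  {"travel": [-10,0,80],"dr": [0,0,0.6]},
  {"travel": [-12,0,111],"dr": [0,0,0.6]},
  {"travel": [-18,0,130],"dr": [0,0,0.6]},
  {"travel": [-24,0,145],"dr": [0,0,0.6]},
  {"travel": [-26,0,150],"dr": [0,0,0.6]},
  {"travel": [-26,0,153],"dr": [0,0,0.6]},
  {"travel": [-26,0,155],"dr": [0,0,0.6]},
  {"travel": [-26,0,155],"dr": [0,0,0.6]},
])

```text
time: 12.42
tcp_pos: [0.5326, -0.0097, 0.0952]
tcp_rot: [-1.779, -1.745, -0.735]
ft_force: [-0.9, -0.4, -1.6]
finger_gap: 0.0598
grip_force: 30.0
```

```bash
python3 - <<'E'
from h import *
o=ctrl.get_obs(); print(o['tcp_pos'],o['tcp_rot'],o['ft_force'],o['finger_gap'],o['joint_pos'])
for a,b in((.069,.013),(.065,.011)):
  p=tcp_for(F+a*u+b*n,Rr,OFF); go(p,Rr)
s=grab('side','s3.png'); t=grab('top','t3.png')
cv2.imwrite('pics/c4.png',np.hstack([cv2.resize(s['img'][180:280,240:340],(400,400),interpolation=2),cv2.resize(t['img'][170:250,240:320],(400,400),interpolation=2)])[:,:,::-1])
E
```

```text
[ 0.53263882 -0.00966713  0.09518678] [-1.77873085 -1.74542112 -0.734776  ] [-0.92260441 -0.39532915 -1.62980078] 0.05975322264320999 [-0.10976588  0.56037077  0.57417566  1.82560848 -1.00091844  1.43276352
  0.89729429]
travel [-1.5 -0.2  5.7] dr [-0.   0.  -0.1]
travel [-5.5 -0.2  7.7] dr [-0.   0.  -0.1]
```

View pics/c4.png

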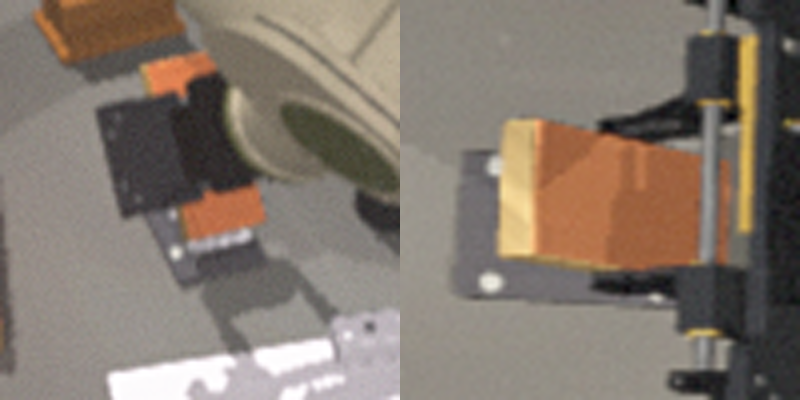

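The lower end hangs just above the white lip (about (220,238) in the left panel). I'm closing in slowly now.

Emit:
servo_tool([
  {"travel": [0,0,1.5],"dr": [0,0,0]},
  {"travel": [0,0,3],"dr": [0,0,0]},
  {"travel": [0,0,4],"dr": [0,0,0]},
  {"travel": [0,0,5],"dr": [0,0,0]},
  {"travel": [0,0,5],"dr": [0,0,0]},
])

```text
time: 12.93
tcp_pos: [0.5321, -0.0053, 0.0907]
tcp_rot: [-1.778, -1.744, -0.733]
ft_force: [0.2, -1.0, -2.8]
finger_gap: 0.0598
grip_force: 30.0
```

Emit:
servo_tool([
  {"travel": [0,0,1],"dr": [0,0,0]},
  {"travel": [0,0,2],"dr": [0,0,0]},
  {"travel": [0,0,2],"dr": [0,0,0]},
])

```text
time: 13.18
tcp_pos: [0.5321, -0.0039, 0.0893]
tcp_rot: [-1.778, -1.744, -0.733]
ft_force: [-0.2, -0.2, -2.1]
finger_gap: 0.0598
grip_force: 30.0
```

Emit:
servo_tool([
  {"travel": [0,0,0.5],"dr": [0,0,0]},
  {"travel": [0,0,1],"dr": [0,0,0]},
  {"travel": [0,0,1.5],"dr": [0,0,0]},
  {"travel": [0,0,1.5],"dr": [0,0,0]},
])

```text
time: 13.52
tcp_pos: [0.5322, -0.0031, 0.0884]
tcp_rot: [-1.778, -1.745, -0.734]
ft_force: [-0.8, -0.3, -0.9]
finger_gap: 0.0599
grip_force: 30.0
```

Emit:
servo_tool([
  {"travel": [-1,0,0],"dr": [0,0,0]},
  {"travel": [-2,0,0],"dr": [0,0,0]},
  {"travel": [-3,0,0],"dr": [0,0,0]},
  {"travel": [-3,0,0],"dr": [0,0,0]},
])

```text
time: 13.85
tcp_pos: [0.5321, -0.0054, 0.0862]
tcp_rot: [-1.778, -1.744, -0.734]
ft_force: [-0.2, -0.8, -0.6]
finger_gap: 0.0598
grip_force: 30.0
```

Emit:
servo_tool([
  {"travel": [0,0,0.5],"dr": [0,0,0]},
  {"travel": [0,0,1],"dr": [0,0,0]},
  {"travel": [0,0,1],"dr": [0,0,0]},
])

```text
time: 14.1
tcp_pos: [0.5322, -0.0054, 0.0861]
tcp_rot: [-1.779, -1.744, -0.734]
ft_force: [-2.1, -4.9, 4.6]
finger_gap: 0.0596
grip_force: 30.0
```

Emit:
servo_tool([
  {"travel": [-1,0,0],"dr": [0,0,0]},
  {"travel": [-2,0,0],"dr": [0,0,0]},
  {"travel": [-2,0,0],"dr": [0,0,0]},
])

```text
time: 14.35
tcp_pos: [0.5324, -0.0055, 0.0859]
tcp_rot: [-1.776, -1.743, -0.737]
ft_force: [-4.1, -1.9, 12.7]
finger_gap: 0.0599
grip_force: 30.0
```

Emit:
servo_tool([
  {"travel": [0.7,0,-0.5],"dr": [0,0,0]},
  {"travel": [0.7,0,-0.5],"dr": [0,0,0]},
  {"travel": [0.7,0,-0.5],"dr": [0,0,0]},
])

```text
time: 14.6
tcp_pos: [0.5324, -0.0055, 0.086]
tcp_rot: [-1.777, -1.744, -0.736]
ft_force: [-2.1, -0.6, 7.4]
finger_gap: 0.06
grip_force: 30.0
```

Emit:
servo_tool([
  {"travel": [0,0,0],"dr": [0,0,0]},
  {"travel": [0,0,0],"dr": [0,0,0]},
  {"travel": [0,0,0],"dr": [0,0,0]},
  {"travel": [0,0,0],"dr": [0,0,0]},
  {"travel": [0,0,0],"dr": [0,0,0]},
  {"travel": [0,0,0],"dr": [0,0,0]},
], hand=86)

```text
time: 15.1
tcp_pos: [0.5321, -0.0057, 0.0849]
tcp_rot: [-1.778, -1.744, -0.733]
ft_force: [-0.1, -0.3, -0.4]
finger_gap: 0.0846
grip_force: 0.0
```

Emit:
servo_tool([
  {"travel": [0,0,-3],"dr": [0,0,0]},
  {"travel": [0,0,-15],"dr": [0,0,0]},
  {"travel": [0,0,-40],"dr": [0,0,0]},
  {"travel": [0,0,-80],"dr": [0,0,0]},
  {"travel": [0,0,-120],"dr": [0,0,0]},
  {"travel": [0,0,-150],"dr": [0,0,0]},
  {"travel": [0,0,-150],"dr": [0,0,0]},
])

```text
time: 15.68
tcp_pos: [0.5311, -0.1185, 0.1958]
tcp_rot: [-1.787, -1.747, -0.738]
ft_force: [0.6, -0.5, 1.4]
finger_gap: 0.0854
grip_force: 0.0
```

```bash
python3 - <<'E'
from h import *
o=ctrl.get_obs(); print(o['tcp_pos'],o['tcp_rot'],o['ft_force'],o['finger_gap'],o['joint_pos'])
Ru=frame(n,-u); print('up grasp rot axes',Ru)
G=F+.118*u+.011*n; p=G-.003*(-u); print(p)
go([.532,.12,.30],frame(rx,-Z)); 
s=grab('side','s4.png'); t=grab('top','t4.png')
cv2.imwrite('pics/c5.png',np.hstack([cv2.resize(s['img'][180:280,240:340],(400,400),interpolation=2),cv2.resize(t['img'][170:250,240:320],(400,400),interpolation=2)])[:,:,::-1])
E
```

```text
[ 0.53113635 -0.11853234  0.19578462] [-1.78743921 -1.74662149 -0.73803843] [ 0.57126995 -0.50769456  1.38806506] 0.08542831979743037 [ 0.02018595  0.52921857  0.65862244  1.63480798 -0.89916629  1.67503757
  0.85834739]
up grasp rot axes [[-0.01234071 -0.9998477  -0.01234071]
 [-0.70699909  0.01745241 -0.70699909]
 [ 0.70710678  0.         -0.70710678]]
[0.53335748 0.0432699  0.1153381 ]
travel [242.8  -4.6  93.7] dr [  0.3 -44.7  -0.3]
```

View pics/c5.png

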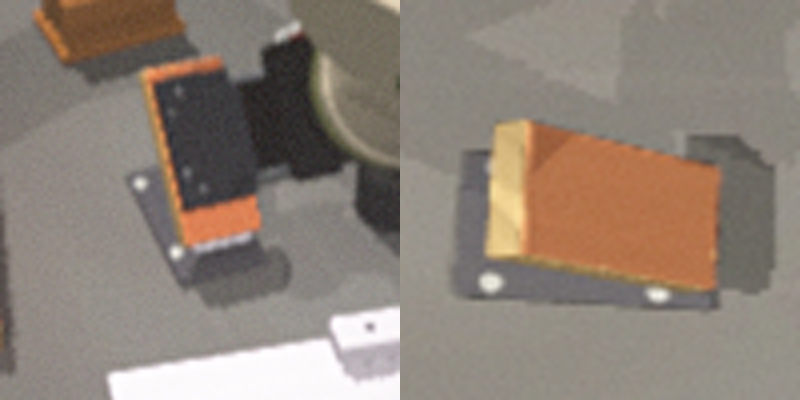

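Emit:
servo_tool([
  {"travel": [243,-3,80],"dr": [0,-45,0]},
  {"travel": [243,-3,80],"dr": [0,-45,0]},
  {"travel": [243,-3,80],"dr": [0,-45,0]},
  {"travel": [243,-3,80],"dr": [0,-45,0]},
  {"travel": [243,-3,80],"dr": [0,-45,0]},
  {"travel": [243,-3,80],"dr": [0,-45,0]},
  {"travel": [243,-3,80],"dr": [0,-45,0]},
  {"travel": [243,-3,80],"dr": [0,-45,0]},
  {"travel": [243,-3,80],"dr": [0,-45,0]},
])

```text
time: 16.53
tcp_pos: [0.5306, 0.1234, 0.3059]
tcp_rot: [-2.226, -2.214, 0.004]
ft_force: [0.7, -1.0, -0.4]
finger_gap: 0.0857
grip_force: 0.0
```

```bash
cat >> h.py <<'E'
F[1]+=.0025; Ru=frame(-n,-u)
E
python3 - <<'E'
from h import *
o=ctrl.get_obs(); print(o['tcp_pos'],o['tcp_rot'],o['ft_force'],o['joint_pos'])
t=grab('top'); print([onz(t,*q,.1295).round(4) for q in((265.6,194.4),(265,221))],F+.13*u+.022*n)
for k in(.20,.118): p=F+k*u+.011*n+.003*u; print(p); go(p,Ru)
E
```

```text
[0.53055636 0.12339099 0.30586864] [-2.22556077 -2.21385563  0.00418859] [ 0.7398597  -1.0168446  -0.38288319] [-0.81386899  0.12896738  0.55906369  1.60276121 -0.06970079  1.43319808
 -0.25400301]
[array([0.5618, 0.0409, 0.1295]), array([0.504 , 0.0408, 0.1295])] [0.5333328  0.0443559  0.12948023]
[0.53436942 0.10374382 0.17332085]
travel [-15.7   4.3 132. ] dr [ -0.1 -45.    0.4]
[0.53335748 0.0457699  0.1153381 ]
travel [-73.7   4.2 190. ] dr [ -0.1 -45.    0.4]
```

Emit:
servo_tool([
  {"travel": [0,4,30],"dr": [0,-45,0.4]},
  {"travel": [0,4,50],"dr": [0,-45,0.4]},
  {"travel": [-4,4,70],"dr": [0,-45,0.4]},
  {"travel": [-8,4,90],"dr": [0,-45,0.4]},
  {"travel": [-12,4,110],"dr": [0,-45,0.4]},
  {"travel": [-16,4,125],"dr": [0,-45,0.4]},
  {"travel": [-16,4,132],"dr": [0,-45,0.4]},
  {"travel": [-16,4,132],"dr": [0,-45,0.4]},
  {"travel": [-16,4,132],"dr": [0,-45,0.4]},
])

```text
time: 17.33
tcp_pos: [0.5349, 0.0988, 0.1736]
tcp_rot: [1.786, 1.741, -0.743]
ft_force: [-0.2, -0.4, 0.5]
finger_gap: 0.0861
grip_force: 0.0
```

```bash
python3 - <<'E'
from h import *
o=ctrl.get_obs(); print(o['tcp_pos'],o['tcp_rot'],o['ft_force'],o['joint_pos'])
for k in(.14,.118): p=F+k*u+.011*n+.003*u; p[1]-=.0015; print(p); go(p,Ru)
E
```

```text
[0.53488482 0.09876766 0.17361887] [ 1.78556346  1.74108815 -0.74294066] [-0.16341428 -0.39954439  0.5240534 ] [-1.02913361  0.53889126  0.53809614  1.63602658  0.39551155  1.47566344
 -0.65045156]
[0.53362897 0.05982388 0.13089444]
travel [ 2.7 -0.1 57.8] dr [-0.5  0.  -0.3]
[0.53335748 0.0442699  0.1153381 ]
travel [ 2.7  0.1 79.8] dr [-0.5  0.  -0.3]
```

Emit:
servo_tool([
  {"travel": [2.5,0,25],"dr": [-0.5,0,0]},
  {"travel": [2.5,0,45],"dr": [-0.5,0,0]},
  {"travel": [2.5,0,60],"dr": [-0.5,0,0]},
  {"travel": [2.5,0,70],"dr": [-0.5,0,0]},
  {"travel": [2.5,0,77],"dr": [-0.5,0,0]},
  {"travel": [2.5,0,80],"dr": [-0.5,0,0]},
  {"travel": [2.5,0,80],"dr": [-0.5,0,0]},
  {"travel": [2.5,0,80],"dr": [-0.5,0,0]},
])

```text
time: 18.0
tcp_pos: [0.5343, 0.0462, 0.1166]
tcp_rot: [1.779, 1.743, -0.729]
ft_force: [-0.2, 0.6, -0.4]
finger_gap: 0.0859
grip_force: 0.0
```

Emit:
servo_tool([
  {"travel": [0,0,0],"dr": [0,0,0]},
  {"travel": [0,0,0],"dr": [0,0,0]},
  {"travel": [0,0,0],"dr": [0,0,0]},
  {"travel": [0,0,0],"dr": [0,0,0]},
  {"travel": [0,0,0],"dr": [0,0,0]},
  {"travel": [0,0,0],"dr": [0,0,0]},
  {"travel": [0,0,0],"dr": [0,0,0]},
  {"travel": [0,0,0],"dr": [0,0,0]},
], hand=50, newtons=45)

```text
time: 18.67
tcp_pos: [0.534, 0.0459, 0.116]
tcp_rot: [1.778, 1.743, -0.73]
ft_force: [0.3, 1.5, 0.8]
finger_gap: 0.0592
grip_force: 44.9
```

```bash
python3 - <<'E'
from h import *
o=ctrl.get_obs(); print(o['tcp_pos'],o['tcp_rot'],o['ft_force'],o['finger_gap'],o['grip_force'],o['joint_pos'])
d=o['tcp_pos']-F; print('along u',d@u,'n',d@n)
s=grab('side','s5.png'); t=grab('top','t5.png')
cv2.imwrite('pics/c6.png',np.hstack([cv2.resize(s['img'][160:260,230:330],(400,400),interpolation=2),cv2.resize(t['img'][170:250,220:300],(400,400),interpolation=2)])[:,:,::-1])
E
```

```text
[0.5339714  0.04587502 0.1160166 ] [ 1.77819945  1.74254934 -0.73023246] [0.29245832 1.45695936 0.79103493] 0.05923454688928628 44.87631052832512 [-0.98334637  0.56226336  0.54522585  1.75392504  0.41982363  1.30988438
 -0.67041523]
along u 0.12156167034772711 n 0.011397879854877477
```

View pics/c6.png

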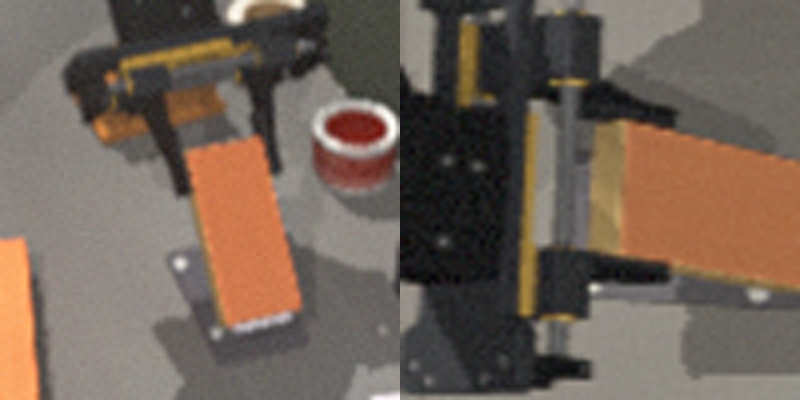

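Emit:
servo_tool([
  {"travel": [-3,0,-3],"dr": [0,0,0]},
  {"travel": [-10,0,-10],"dr": [0,0,0]},
  {"travel": [-25,0,-25],"dr": [0,0,0]},
  {"travel": [-45,0,-45],"dr": [0,0,0]},
  {"travel": [-70,0,-70],"dr": [0,0,0]},
  {"travel": [-90,0,-90],"dr": [0,0,0]},
  {"travel": [-100,0,-100],"dr": [0,0,0]},
  {"travel": [-100,0,-100],"dr": [0,0,0]},
  {"travel": [-100,0,-100],"dr": [0,0,0]},
])

```text
time: 19.52
tcp_pos: [0.533, 0.0459, 0.2571]
tcp_rot: [1.779, 1.743, -0.729]
ft_force: [0.2, -0.1, -2.0]
finger_gap: 0.0595
grip_force: 44.9
```

```bash
python3 - <<'E'
from h import *
o=ctrl.get_obs(); print(o['tcp_pos'],o['tcp_rot'],o['ft_force'],o['finger_gap'],o['joint_pos'])
t=grab('top'); S=onz(t,165.5,199.8,.055); print(S,onz(t,168.5,202,.01))
im=cv2.imread('pics/t0.png'); g=cv2.cvtColor(im,cv2.COLOR_BGR2GRAY)[170:235,145:195]
print('col',g[20:45].mean(0).astype(int)); print('row',g[:,15:25].mean(1).astype(int))
print(S); a=np.radians(2.6); go([S[0],S[1],.26],frame([-np.sin(a),np.cos(a),0],-Z))
E
```

```text
[0.53296463 0.04586614 0.25706828] [ 1.77909675  1.74304118 -0.72932786] [ 0.18496156 -0.08723241 -1.97885087] 0.059479607057473724 [-1.02666026  0.38213084  0.59184922  1.65402663  0.48402778  1.54662189
 -0.55771837]
[0.55654017 0.27027664 0.055     ] [0.55880995 0.27177441 0.01      ]
col [133 133 131 124 122 121 121 127 149 154 151 143 109  74  62  61  85  97
  97  95  95  99  99  92  90  89  87  92 143 153 152 146 112  74  62  79
 106 111 105  83  92  98  98  98  98 100  98  99  99  99]
row [127 128 127 128 128 127 127 123 126 134 137 139 121  75  67  65  85  94
  94  95  94  95  93  94  95  93  94  94  94  93  93  94  94  94  94  94
  94  92  84  84  84  84  83  84  84  81  92 133 138 139 133  85  66  83
 128 147 144 105 131 133 132 133 133 133 132]
[0.55654017 0.27027664 0.055     ]
travel [ 156.3   20.  -161.6] dr [-1.2 45.  -3.5]
```

Emit:
servo_tool([
  {"travel": [157,20,-162],"dr": [-1.2,45,-3.5]},
  {"travel": [157,20,-162],"dr": [-1.2,45,-3.5]},
  {"travel": [157,20,-162],"dr": [-1.2,45,-3.5]},
  {"travel": [157,20,-162],"dr": [-1.2,45,-3.5]},
  {"travel": [157,20,-162],"dr": [-1.2,45,-3.5]},
  {"travel": [157,20,-162],"dr": [-1.2,45,-3.5]},
  {"travel": [157,20,-162],"dr": [-1.2,45,-3.5]},
  {"travel": [157,20,-162],"dr": [-1.2,45,-3.5]},
  {"travel": [157,20,-162],"dr": [-1.2,45,-3.5]},
  {"travel": [157,20,-162],"dr": [-1.2,45,-3.5]},
])

```text
time: 20.4
tcp_pos: [0.5564, 0.2708, 0.2595]
tcp_rot: [2.17, 2.27, -0.004]
ft_force: [0.6, -0.6, -1.3]
finger_gap: 0.06
grip_force: 44.9
```

```bash
python3 - <<'E'
from h import *
o=ctrl.get_obs(); print(o['tcp_pos'],o['tcp_rot'],o['ft_force'],o['finger_gap'],o['joint_pos'])
a=np.radians(2.6)
for z in (.19,.134): go([.5575,.2713,z],frame([-np.sin(a),np.cos(a),0],-Z))
s=grab('side'); t=grab('top'); print(proj(s,[.5575,.2713,.055]))
cv2.imwrite('pics/c7.png',np.hstack([cv2.resize(s['img'][110:210,210:310],(400,400),interpolation=2),cv2.resize(t['img'][150:250,120:220],(400,400),interpolation=2)])[:,:,::-1])
E
```

```text
[0.55643211 0.27082888 0.25953965] [ 2.16955981  2.26951473 -0.00355443] [ 0.64359029 -0.60398481 -1.33476267] 0.059990791159516894 [-0.88040768  0.32492499  0.45108465  1.47806669 -0.13981007  1.37253683
 -0.3771149 ]
travel [ 0.6  1.1 69.5] dr [-0.   0.2 -0. ]
travel [  0.8   1.1 125.5] dr [-0.   0.2 -0. ]
[266.30756086 174.26230231]
```

View pics/c7.png

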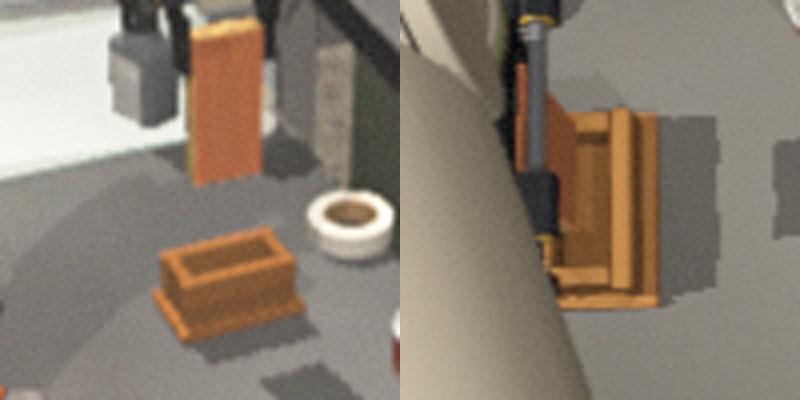

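The block hangs upright over the pocket, centred near column 227 in the side crop like the pocket itself. I'm lowering it now.

Emit:
servo_tool([
  {"travel": [1,1,20],"dr": [0,0,0]},
  {"travel": [1,1,40],"dr": [0,0,0]},
  {"travel": [1,1,60],"dr": [0,0,0]},
  {"travel": [1,1,72],"dr": [0,0,0]},
  {"travel": [1,1,80],"dr": [0,0,0]},
  {"travel": [1,1,88],"dr": [0,0,0]},
  {"travel": [1,1,92],"dr": [0,0,0]},
  {"travel": [1,1,95],"dr": [0,0,0]},
  {"travel": [1,1,95],"dr": [0,0,0]},
])

```text
time: 21.25
tcp_pos: [0.5583, 0.272, 0.166]
tcp_rot: [2.17, 2.27, 0.002]
ft_force: [-0.1, -0.1, -2.0]
finger_gap: 0.0597
grip_force: 44.9
```

Emit:
servo_tool([
  {"travel": [0,0,5],"dr": [0,0,0]},
  {"travel": [0,0,10],"dr": [0,0,0]},
  {"travel": [0,0,15],"dr": [0,0,0]},
  {"travel": [0,0,20],"dr": [0,0,0]},
  {"travel": [0,0,24],"dr": [0,0,0]},
  {"travel": [0,0,27],"dr": [0,0,0]},
  {"travel": [0,0,29],"dr": [0,0,0]},
  {"travel": [0,0,29],"dr": [0,0,0]},
])

```text
time: 21.92
tcp_pos: [0.5581, 0.2719, 0.1366]
tcp_rot: [2.17, 2.27, 0.001]
ft_force: [-0.5, 0.4, -2.1]
finger_gap: 0.0597
grip_force: 44.9
```

In the pocket without touching the walls. Next: the last few mm to the floor.

Emit:
servo_tool([
  {"travel": [0,0,1],"dr": [0,0,0]},
  {"travel": [0,0,2],"dr": [0,0,0]},
  {"travel": [0,0,3],"dr": [0,0,0]},
  {"travel": [0,0,4],"dr": [0,0,0]},
  {"travel": [0,0,4],"dr": [0,0,0]},
])

```text
time: 22.33
tcp_pos: [0.5582, 0.272, 0.1329]
tcp_rot: [2.17, 2.27, 0.002]
ft_force: [-0.6, 0.8, -2.4]
finger_gap: 0.0596
grip_force: 44.9
```

Emit:
servo_tool([
  {"travel": [0,0,0.5],"dr": [0,0,0]},
  {"travel": [0,0,1],"dr": [0,0,0]},
  {"travel": [0,0,1],"dr": [0,0,0]},
])

```text
time: 22.58
tcp_pos: [0.5583, 0.272, 0.132]
tcp_rot: [2.17, 2.27, 0.002]
ft_force: [0.0, -0.8, -1.4]
finger_gap: 0.0596
grip_force: 44.9
```

Emit:
servo_tool([
  {"travel": [0,0,0.5],"dr": [0,0,0]},
  {"travel": [0,0,1],"dr": [0,0,0]},
  {"travel": [0,0,1.5],"dr": [0,0,0]},
  {"travel": [0,0,1.5],"dr": [0,0,0]},
])

```text
time: 22.92
tcp_pos: [0.5587, 0.2723, 0.1317]
tcp_rot: [2.17, 2.27, 0.004]
ft_force: [-3.0, -1.3, 5.8]
finger_gap: 0.0596
grip_force: 44.9
```

Emit:
servo_tool([
  {"travel": [0,0,0.5],"dr": [0,0,0]},
  {"travel": [0,0,1],"dr": [0,0,0]},
  {"travel": [0,0,1],"dr": [0,0,0]},
])

```text
time: 23.17
tcp_pos: [0.5591, 0.2725, 0.1316]
tcp_rot: [2.17, 2.27, 0.006]
ft_force: [-4.2, -1.1, 12.9]
finger_gap: 0.0598
grip_force: 44.9
```

On the floor, at TCP z = 0.1316 as predicted. I'm easing off, opening, and withdrawing straight up.

Emit:
servo_tool([
  {"travel": [0,0,-1.2],"dr": [0,0,0]},
  {"travel": [0,0,-1.2],"dr": [0,0,0]},
  {"travel": [0,0,-1.2],"dr": [0,0,0]},
])

```text
time: 23.42
tcp_pos: [0.5588, 0.2723, 0.1316]
tcp_rot: [2.17, 2.27, 0.005]
ft_force: [-1.9, -0.8, 7.2]
finger_gap: 0.0593
grip_force: 44.9
```

Emit:
servo_tool([
  {"travel": [0,0,0],"dr": [0,0,0]},
  {"travel": [0,0,0],"dr": [0,0,0]},
  {"travel": [0,0,0],"dr": [0,0,0]},
  {"travel": [0,0,0],"dr": [0,0,0]},
  {"travel": [0,0,0],"dr": [0,0,0]},
  {"travel": [0,0,0],"dr": [0,0,0]},
  {"travel": [0,0,0],"dr": [0,0,0]},
], hand=86)

```text
time: 24.0
tcp_pos: [0.5583, 0.272, 0.1307]
tcp_rot: [2.17, 2.27, 0.002]
ft_force: [-0.4, -0.9, 0.2]
finger_gap: 0.0854
grip_force: 0.0
```

Emit:
servo_tool([
  {"travel": [0,0,-10],"dr": [0,0,0]},
  {"travel": [0,0,-30],"dr": [0,0,0]},
  {"travel": [0,0,-60],"dr": [0,0,0]},
  {"travel": [0,0,-100],"dr": [0,0,0]},
  {"travel": [0,0,-130],"dr": [0,0,0]},
  {"travel": [0,0,-150],"dr": [0,0,0]},
  {"travel": [0,0,-150],"dr": [0,0,0]},
  {"travel": [0,0,-150],"dr": [0,0,0]},
  {"travel": [0,0,-150],"dr": [0,0,0]},
  {"travel": [0,0,-150],"dr": [0,0,0]},
])

```text
time: 24.83
tcp_pos: [0.5575, 0.2718, 0.2796]
tcp_rot: [2.17, 2.27, -0.001]
ft_force: [-0.1, 0.4, -0.2]
finger_gap: 0.0859
grip_force: 0.0
```

```bash
python3 - <<'E'
from h import *
s=grab('side'); print(ctrl.get_obs()['time'],ctrl.get_obs()['ft_force'])
cv2.imwrite('pics/c8.png',cv2.resize(s['img'][100:220,200:350],(600,480),interpolation=2)[:,:,::-1])
E
```

```text
24.8833 [-0.4354153   0.67922654 -0.42509775]
```

View pics/c8.png

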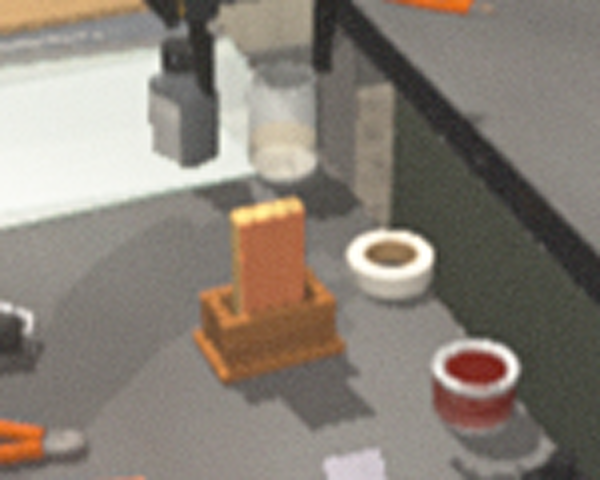

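The block stands upright in the pocket, around (268,260), and the gripper is clear above it. The tape and tin look undisturbed.

```bash
python3 -c "
from station import job
print(job.job_done())"
```

```text
the job is handed in; nothing more can be done
None
```

The printing block is standing upright in the pocket of the stand, after being drawn onto the apron and then leaned and released on the rest. I handed the job in at about 25 s and got no verdict back; the bystanders were never touched.

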